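# Take the analyser's read head out of its foam and lay it lens up for cleaning

## Task

The analyser's read head lies lens down in the foam of its carrying case, one end tucked under the foam hood. Lift its free end first to tilt it out, turn it over, and lay it gently on the steel tray, without dropping it or letting it topple over there, lens up and flat between the two end stops, its length square across them and no part hanging over the tray's edges, and leave everything else on the bench where it is.

Things in the scene. Friction and masses are not known exactly. Their poses are not given: they have to be found in the camera images.
- head_center (a point): Centre of the read head to be handled: plain aluminium box 110 mm long (its x), 50 mm wide (y), 34 mm thick (z), 0.2 to 0.45 kg. Its axes turn with it. The lens, a round glass window in a black ring, is flush in its -z face; the +z face has dark cooling grooves. At the start the lens faces down in the foam, +z up. The +x end is the tail, tucked under the hood; the -x end is the free end.
- head_tail (a point): Middle of the head's tail end face (+x end, 55 mm from the head's centre), half-way up its thickness; axes as the head's.
- case: Open carrying case of firm grey foam, 178 (x) by 168 mm (y), fixed. Origin on the bench under the middle of the head's place; x points along the head to its tail. Pocket floor 12 mm above the bench; pocket end walls at x = -61 and +58 mm. Round the tail half (x = 8 to 58 mm) it is 54 mm wide, walls to 44 mm above the bench.
- case_hood (a point): Middle of the hood's free lower edge: a foam hood as wide as the case covers the pocket from here on towards the tail (16 mm of pocket, 13 mm of the head), 51 mm (underside) to 63 mm above the bench, so the head cannot come straight up. Axes as the case's; 42 mm along x from its origin.
- case_wells (a point): Middle of the pocket floor between the finger wells (x = -27 mm in the case, 12 mm above the bench). From x = -61 to 8 mm the wells widen the pocket to 130 mm; the foam round them and the wall beyond the free end are only 30 mm high above the bench. The free end must rise over that wall (10 degrees or more), the tail easing forward, before the head can be drawn out.
- tray: Flat steel cleaning tray fixed to the bench, 180 mm (x) by 110 mm (y), top face 6 mm above the bench. Origin on the bench under its middle. Two straight end stops run along its y, from x = 75 to 81 mm and from -75 to -81 mm (150 mm free between them), each 8 mm above the tray's face.
- bottle: Bystander: clear round bottle standing beside the case, 52 mm across, 130 mm tall; origin under its middle.
- jar: Bystander: amber glass jar standing beside the tray, 60 mm across, 62 mm tall; origin under its middle.
- tuberack: Bystander: low yellow block for small tubes, 120 mm (x) by 56 mm (y), 32 mm tall, between case and tray; origin under its middle. Round all these, fixed equipment stands on the bench: up to 190 mm tall beyond 780 mm ahead of the robot, up to 140 mm tall beyond 530 mm to either side, and a pipette in a low rest, 40 mm tall, 210 to 330 mm ahead of the robot.
- dishes: Bystander: stack of three round dishes, 90 mm across, 45 mm tall; origin under its middle.
- tipbox: Bystander: grey box 85 mm (x) by 125 mm (y), 60 mm tall; origin under its middle.
- beaker: Bystander: glass beaker 72 mm across, 85 mm tall; origin under its middle.
There are look-alikes about, which are no part of the job. What is shaped like the part that bears head_center but blue or red is not meant.

How it is judged:
On the way:
1. the head's free end is raised while its tail is still under the hood (angle between head_center's own z axis and vertical between 0.12 and 1.2 rad and x of head_tail in the frame of case above 0.03 m and z of head_tail in the frame of case below 0.05 m), for 0.05 s.
At the end, for the whole second after the job is handed in: the head lies at rest, lens up, flat on the tray between the end stops (within 0.09 rad of level, centre under 27 mm above the bench), its centre within 22 mm along and 30 mm across of the tray's middle, its length within 0.2 rad of the tray's x axis (either way round) (angle between head_center's own z axis and vertical above 3.05 rad and x of head_center in the frame of tray between -0.022 and 0.022 m and y of head_center in the frame of tray between -0.03 and 0.03 m and z of head_center in the frame of tray below 0.027 m and angle between the x axis of head_center and the x axis of tray, either way round below 0.2 rad and linear speed of head below 0.02 m/s and angular speed of head below 0.1 rad/s); the robot touches nothing.
It fails at once if the head is dropped, toppled or banged onto the tray (over 40 N) (contact force between head and tray above 40 N).
It fails at once if a bystander is disturbed (moved over 20 mm or tipped over 0.3 rad) (distance of any of bottle, jar, tuberack, dishes, tipbox, beaker from where it was at the start of the episode above 0.02 m or angle between any of bottle, jar, tuberack, dishes, tipbox, beaker's own z axis and vertical above 0.3 rad).
It also fails if it takes over 61 s, if anything falls off the work surface, if the arm or the gripper's body presses on something with over 40 N, if the wrist force passes 120 N, or if a joint passes its speed limit or range.

## Robot

A 7-joint arm with a two-finger parallel gripper is mounted at the origin on the work surface. World frame = base frame: x ahead of the robot, y to its left, z up, the work surface at z = 0. Lengths are in m, angles in rad, forces in N, time in s.
With the tool pointing down it reaches from about 0.425 to 0.875 m from the base axis. Payload 4.7 kg.
Tool frame: the origin (TCP) lies on the centre line of the jaws, within the pads' length; the fingertips stand tip_reach ahead of it and the grasp point (between the pads) lies 11 mm behind it (tip_reach is the distance from the TCP to the fingertips, in m); z points along the fingers, y is the line along which they close (so a half turn about z gives the same grasp; the last joint's range is limited). The gripper opens to 87 mm and grips with 3 to 60 N. Pads are 19 mm wide; open, the fingers measure 117 mm over their backs; the gripper's body (75 mm by 190 mm) begins 51 mm behind the grasp point.
Start: joints at [-1.129, 0.321, -0.07, 1.45, 0.023, 1.371, -0.057], TCP at [0.27, 0.591, 0.197] pointing down, gripper open.
Joint ranges: [-2.86, 2.86], [-0.3, 2.09], [-1.38, 1.24], [0.06, 2.45], [-1.56, 4.7], [0.09, 2.05], [-2.69, 2.69]. Speed limits (rad/s): [2.57, 2.57, 3.14, 3.14, 3.14, 3.14, 3.14].

## Interface

Orientations are given as [roll, pitch, yaw] about the fixed x, y, z axes, in that order (R = Rz(yaw) Ry(pitch) Rx(roll)).
In Python, from cell import * gives the robot as it stands.
- The arm moves only by the shell command python3 -m crank 'ROWS' [FORCE]. ROWS is JSON, a list of rows, each an object of numbers: "tx", "ty", "tz": the shift along the tool's x, y, z in cm; "rx", "ry", "rz": the turn, a rotation vector about the tool's x, y, z in rad; "claw": the closure, from -1 (fully open) to 1 (shut). A call has 1 to 8 rows; each row shifts and turns the commanded pose from where the row before left it, along the tool's axes as they then stand; what a row does not reach is not made up. A row lasts 1/12 s, in which the tool goes at most 41.7 mm and 7.16 degrees, less where a joint would pass 70% of its speed; a pose out of reach is approached as far as the arm can. A call with a gripper value outside its range is refused whole. The fingers move at their own pace and stop on an object; FORCE is the grip in N (left out, the last holds). Time passes only in rows, so rows that do not move let the fingers close. It gives the time, the measured TCP pose, the force, the opening and the grip force at its end, in the units of the state.
- state(): the state, without advancing time (a new reading comes with each control period).
- capture(name): name is "scene" or "top" or "wrist"; returns a dict with "color" (420x560x3 uint8, blue, green, red), "vertical_fov" (degrees; the focal length in pixels is half the picture's height over the tangent of half this angle, whatever the lens; pixels are square), "cx", "cy" (the principal point, pixels), "distortion" ([k1, k2, p1, p2, k3] as OpenCV has them; the pictures are not rectified), "xyz" and "rotation" of the camera in the world; the wrist camera has in their place "T_tool_cam" (4x4, takes a point from camera to tool coordinates, whose origin is the TCP and whose axes are the flange's). Camera axes: x right, y down, z forward; pixel columns grow to the right and rows downward; lengths in m; the calibration is good to about 2 mm. A picture is of the moment at which its call begins: read the wrist's pose just before it. There is no depth.
- close_job(): hands the job in; it is judged then, once.
Trained networks look in a picture, given as the dict that the camera call returned (one of the last four; its "shot" number tells which), for a name from the list of things; names that differ only in an ending like _2 or _b are one class to them, and where a whole thing is asked for, a point or a joint stands for the part that bears it (a point fixed in the world has none). Each returns a list of dicts, best first, with "confidence" (0 to 1); they miss things now and then, are a little off and sometimes report something else, mostly with a low value. They report only what shows in the picture. A call takes as long as a camera call. They do not tell look-alikes from the thing itself.
- regions_of(picture, target): "pixels" (420x560 bool, what is visible of it) and "bbox" ([left, top, right, bottom] in pixels, round what is visible of it).
The state is a dict: "t": time; "joints": joint angles; "qd": joint speeds; "effort": joint torques, N m; "position": TCP position; "ee_rot": TCP orientation; "force": force on the tool from outside, world axes, zero at the start; "torque": the same for the moment, N m; "finger_gap": opening from 0.0 (shut) to 1.0 (fully open); "grip_force": force on a finger pad.
Only numpy, scipy, OpenCV 4.12 (cv2) and the standard library are available. Lean on these libraries where they do the work, as an engineer would, in place of code of your own. Each camera call takes 0.05 s, during which the arm holds its last target. There are 200 camera calls.

## Working session

There is one attempt and no reset: what is moved stays moved. The work goes in short steps, Python scripts to look and compute and a shell command to move; the robot and the scene stay as the last step left them, time stands still between calls to the robot, and variables do not carry over. Pictures are saved under pics/ and viewed, at most 10 in all, crops included, and the job is handed in when it is done.

```bash
ls; mkdir -p pics; python3 - <<'E'
from cell import *
import cv2,numpy as np
s=state();print(s['t'],s['position'],s['ee_rot'],s['finger_gap'])
for n in ("scene","top"):
    c=capture(n);cv2.imwrite(f"pics/{n}0.png",c['color']);print(n,c['vertical_fov'],c['cx'],c['cy'],c['distortion'],c['xyz'],c['rotation'])
    for t in ("head_center","case","case_hood","tray","bottle","jar","tuberack","dishes","tipbox","beaker"):
        print(t,[(r['bbox'],round(r['confidence'],2)) for r in regions_of(c,t)][:4])
E
```

```text
pics
0.0 [0.26946273 0.59083455 0.19564693] [-3.13963537e+00  1.25937660e-04  2.71385179e+00] 1.0040657073944677
scene 51.17230606419363 285.21122567532746 216.54714309553412 [-0.06052369  0.          0.          0.          0.        ] [1.13194635 0.42960566 0.98909201] [-2.49355778e+00 -1.44228755e-03  2.26939646e+00]
head_center [([382.2, 196.8, 404.6, 237.5], 0.94), ([354.7, 257.1, 391.7, 284.2], 0.85), ([291.1, 339.0, 345.5, 371.5], 0.83), ([419.3, 230.7, 464.5, 268.7], 0.82)]
case [([328.8, 237.4, 421.2, 321.5], 0.81)]
case_hood [([330.7, 239.3, 420.7, 319.7], 0.73)]
tray [([204.8, 154.6, 277.0, 202.0], 0.61)]
bottle [([358.9, 301.9, 390.3, 336.0], 0.84)]
jar [([241.3, 128.7, 259.4, 155.5], 0.58), ([156.1, 145.8, 208.5, 188.9], 0.58)]
tuberack [([274.7, 202.0, 316.6, 246.2], 0.8)]
dishes [([240.2, 237.6, 280.6, 272.9], 0.71)]
tipbox [([161.0, 145.3, 209.4, 190.4], 0.59)]
beaker [([393.0, 316.7, 428.8, 358.5], 0.61)]
top 52.29031881537115 283.42433931058775 210.25006115103 [0.02776568 0.         0.         0.         0.        ] [0.4640931  0.00232045 1.19380436] [-3.01150755  0.01199955 -1.58563716]
head_center [([177.7, 216.4, 217.4, 243.6], 0.98), ([171.6, 124.4, 213.4, 160.9], 0.88), ([198.0, 280.1, 237.0, 324.2], 0.56)]
case [([153.5, 192.7, 237.3, 268.4], 0.87)]
case_hood [([156.0, 193.4, 239.3, 265.1], 0.56)]
tray [([346.6, 216.3, 415.2, 266.1], 0.8)]
bottle [([156.7, 176.4, 184.8, 196.7], 0.83)]
jar [([388.7, 263.7, 417.6, 290.2], 0.7), ([156.1, 191.8, 237.2, 269.8], 0.54), ([120.4, 175.0, 156.0, 203.1], 0.3)]
tuberack [([278.9, 205.1, 300.5, 251.7], 0.88), ([117.8, 174.5, 155.4, 205.5], 0.24)]
dishes [([276.2, 162.7, 307.1, 194.1], 0.94)]
tipbox [([399.9, 178.1, 458.8, 223.3], 0.96), ([158.1, 178.3, 185.0, 200.5], 0.71)]
beaker [([116.2, 176.9, 155.3, 200.4], 0.69)]
```

```bash
python3 - <<'E'
import cv2
a=cv2.imread('pics/top0.png')
cv2.imwrite('pics/top0c.png',cv2.resize(a[100:340,90:490],None,fx=2,fy=2,interpolation=cv2.INTER_CUBIC))
E
```

```text
(no output)
```

View pics/top0c.png

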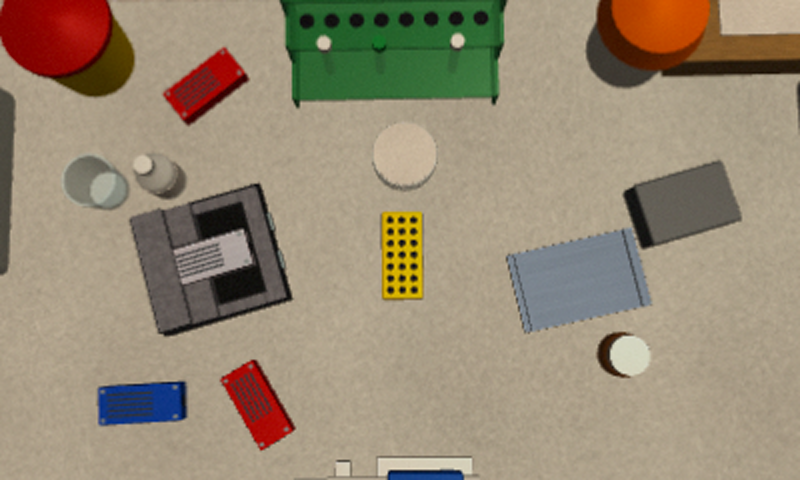

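View pics/scene0.png

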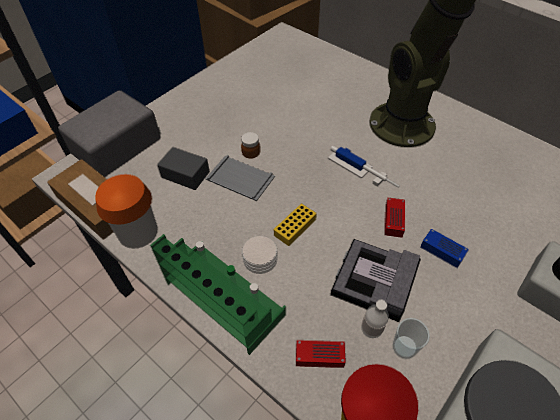

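The aluminium head is at top-view pixel (196,228), in the grey case with the hood on its left. The look-alikes are red at (192,142), red at (219,302) and blue at (161,301). The tray is at about (380,240).

```bash
cat > h.py <<'E'
from cell import *
import cv2,numpy as np
from scipy.spatial.transform import Rotation as R
def rpy(v): return R.from_euler('xyz',v).as_matrix()
def cam(n):
    s=state(); c=capture(n); f=c['color'].shape[0]/2/np.tan(np.radians(c['vertical_fov'])/2)
    c['K']=np.array([[f,0,c['cx']],[0,f,c['cy']],[0,0,1.]])
    if n=='wrist':
        T=np.array(c['T_tool_cam']);Rt=rpy(s['ee_rot']);c['R']=Rt@T[:3,:3];c['t']=Rt@T[:3,3]+s['position']
    else: c['R']=rpy(c['rotation']);c['t']=np.array(c['xyz'])
    return c
def toplane(c,px,z):
    px=np.asarray(px,float).reshape(-1,1,2)
    u=cv2.undistortPoints(px,c['K'],np.array(c['distortion'],float))[:,0]
    d=np.c_[u,np.ones(len(u))]@c['R'].T
    return c['t']+d*((z-c['t'][2])/d[:,2])[:,None]
def proj(c,P):
    P=np.asarray(P,float).reshape(-1,3); rv=cv2.Rodrigues(c['R'].T)[0]
    return cv2.projectPoints(P,rv,-c['R'].T@c['t'],c['K'],np.array(c['distortion'],float))[0][:,0]
def mrect(c,m,z):
    cn=max(cv2.findContours(m.astype(np.uint8),cv2.RETR_EXTERNAL,cv2.CHAIN_APPROX_NONE)[0],key=len)
    p=toplane(c,cn[:,0],z)[:,:2]; (x,y),(w,h),a=cv2.minAreaRect((p*1000).astype(np.float32))
    if w<h: w,h,a=h,w,a+90
    return np.round([x,y,w,h,a%180],1)
def box(c,img,o,yaw,x0,x1,y0,y1,z,col):
    a=np.radians(yaw);M=np.array([[np.cos(a),-np.sin(a)],[np.sin(a),np.cos(a)]])
    q=np.array([[x0,y0],[x1,y0],[x1,y1],[x0,y1]])/1000@M.T+o
    cv2.polylines(img,[np.int32(np.round(proj(c,np.c_[q,np.full(4,z/1000)])*16))],True,col,1,cv2.LINE_AA,4)
E
python3 - <<'E'
from h import *
import cell; print([n for n in dir(cell) if n[0]!='_'], getattr(cell,'tip_reach',None))
for n in ('top','scene'):
    c=cam(n)
    for t,z in (("head_center",.046),("case",.04),("case_hood",.063),("tray",.008),("tuberack",.032),("bottle",.065),("jar",.06),("dishes",.045),("tipbox",.06),("beaker",.05)):
        for r in regions_of(c,t)[:4 if t=="head_center" else 1]: print(n,t,mrect(c,r['pixels'],z),round(r['confidence'],2))
E
```

```text
['PlanningError', 'capture', 'close_job', 'regions_of', 'state', 'tip_reach'] 0.008
top head_center [374.3 188.2 111.   59.3  31.4] 0.97
top head_center [380.  341.  118.1  52.9  92.5] 0.86
top head_center [805.3 262.4 109.4  58.9 127.7] 0.86
top head_center [568.6 247.  101.4  53.2 106. ] 0.66
top case [568.1 252.2 190.4 171.2 104.5] 0.92
top case_hood [566.5 248.3 183.8 167.7 105.5] 0.7
top tray [ 533.2 -247.8  177.9  111.1  101.3] 0.57
top tuberack [569.   -7.2 124.2  59.9   0.7] 0.73
top bottle [679.5 318.8  75.8  50.3  62.6] 0.84
top jar [ 432.2 -290.3   65.    56.1   62.5] 0.94
top dishes [703.4 -10.9  94.7  87.6 179. ] 0.93
top tipbox [ 628.8 -377.4  142.2   86.1  105.1] 0.58
top beaker [669.9 412.5  92.8  71.7  45.7] 0.71
scene head_center [397.8 348.8 106.7  69.7  91.8] 0.86
scene head_center [579.3 252.1  97.1  67.2 108.6] 0.71
scene head_center [822.8 272.4 106.8  60.8 129.2] 0.7
scene head_center [393.9 196.7 131.4  53.5  30.7] 0.61
scene case_hood [587.5 260.5 195.1 179.2  16. ] 0.73
scene tray [ 535.9 -246.1  186.1  125.   102. ] 0.83
scene tuberack [576.9  -0.7 130.2  66.8 179. ] 0.8
scene bottle [591.8 254.4  95.3  69.4 105.3] 0.61
scene jar [ 449.1 -280.4  111.2   57.4   43.6] 0.95
scene dishes [716.1  -3.6 108.   84.4  40.7] 0.56
scene tipbox [ 646.8 -366.4  162.9  123.5  103.3] 0.95
```

```bash
python3 - <<'E'
from h import *
c=cam('top'); S=4
def z(cn,x0,y0,w,h,fn):
    # draw on upscaled crop
    im=cv2.resize(c['color'][y0:y0+h,x0:x0+w],None,fx=S,fy=S,interpolation=cv2.INTER_CUBIC)
    def B(o,yaw,xa,xb,ya,yb,zz,col):
        a=np.radians(yaw);M=np.array([[np.cos(a),-np.sin(a)],[np.sin(a),np.cos(a)]])
        q=np.array([[xa,ya],[xb,ya],[xb,yb],[xa,yb]])/1000@M.T+np.array(o)/1000
        p=(proj(c,np.c_[q,np.full(4,zz/1000)])-[x0,y0]+.5)*S
        cv2.polylines(im,[np.int32(p*16)],True,col,1,cv2.LINE_AA,4)
    fn(B);return im
def f1(B):
    o,y=(567,252),104.7
    B(o,y,-55,55,-25,25,46,(0,0,255)); B(o,y,42,90,-84,84,63,(0,255,0)); B(o,y,-61,8,-65,65,30,(255,255,0))
def f2(B):
    o,y=(533,-248),101.5
    B(o,y,-90,90,-55,55,6,(0,0,255)); B(o,y,75,81,-55,55,14,(0,255,0)); B(o,y,-81,-75,-55,55,14,(0,255,0))
a=z(c,145,180,100,95,f1);b=z(c,335,205,90,95,f2)
cv2.imwrite('pics/ov.png',np.hstack([a,b]))
E
```

```text
(no output)
```

View pics/ov.png

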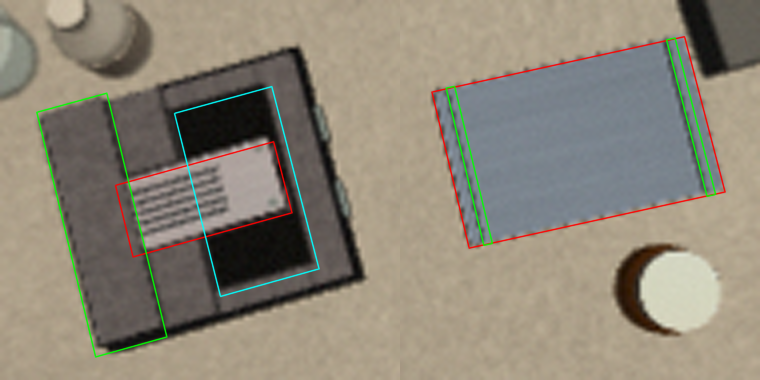

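Overlay: the tray fit is good. The case needs about +2 mm in x and y, giving an origin of about (569,254) mm and yaw of about 105°. I'm moving above the wells and turning the tool to match.

```bash
python3 -m crank '[{"tx":-3.1,"ty":-1.45},{"tx":-3.1,"ty":-1.45},{"tx":-3.1,"ty":-1.45},{"tx":-3.1,"ty":-1.45},{"tx":-3.1,"ty":-1.45},{"tx":-3.1,"ty":-1.45},{"tx":-3.1,"ty":-1.45}]'; python3 -m crank '[{"tx":-3.1,"ty":-1.45},{"tx":-3.1,"ty":-1.45},{"tx":-3.1,"ty":-1.45},{"tx":-3.1,"ty":-1.45},{"tx":-3.1,"ty":-1.45},{"tx":-3.1,"ty":-1.45},{"tx":-3.1,"ty":-1.45}]'; python3 -m crank '[{"rz":0.11},{"rz":0.11},{"rz":0.11},{"rz":0.11},{"rz":0.11},{"rz":0.11},{"rz":0.11},{"rz":0.11}]'; python3 -m crank '[{"rz":0},{"rz":0}]'
python3 - <<'E'
from h import *
s=state();print(s['position'],s['ee_rot'],s['joints'])
c=cam('wrist'); cv2.imwrite('pics/w1.png',c['color']); print(c['T_tool_cam'])
for t,z in (("head_center",.046),("case",.04),("case_hood",.063)):
  for r in regions_of(c,t)[:2]: print(t,mrect(c,r['pixels'],z),r['bbox'],r['confidence'])
im=c['color'].copy()
box(c,im,np.array([.569,.254]),105,-55,55,-25,25,.046*1000,(0,0,255))
box(c,im,np.array([.569,.254]),105,42,90,-84,84,63,(0,255,0))
box(c,im,np.array([.569,.254]),105,-61,8,-65,65,30,(255,255,0))
cv2.imwrite('pics/w1o.png',im)
E
```

```text
[0.26970775 0.59145271 0.1968024 ] [3.14144488e+00 6.18715608e-05 2.71383174e+00] [-1.12891395  0.32098576 -0.07009204  1.45048674  0.02261851  1.37076092
 -0.05689337]
[[ 6.75778116e-04 -9.67614164e-01 -2.52432907e-01  6.79585771e-02]
 [ 9.99999770e-01  6.39532707e-04  2.25632447e-04 -2.33949999e-04]
 [-5.68860508e-05 -2.52433002e-01  9.67614374e-01 -1.87253355e-01]
 [ 0.00000000e+00  0.00000000e+00  0.00000000e+00  1.00000000e+00]]
head_center [371.6 409.5  44.7  28.3 107.6] [153.0, 327.1, 191.4, 354.9] 0.57invalid input at $[0]: expected keys tx, ty, tz, rx, ry, rz, claw
invalid input at $[0]: expected keys tx, ty, tz, rx, ry, rz, claw
invalid input at $[0]: expected keys tx, ty, tz, rx, ry, rz, claw
invalid input at $[0]: expected keys tx, ty, tz, rx, ry, rz, claw
```

View pics/w1o.png

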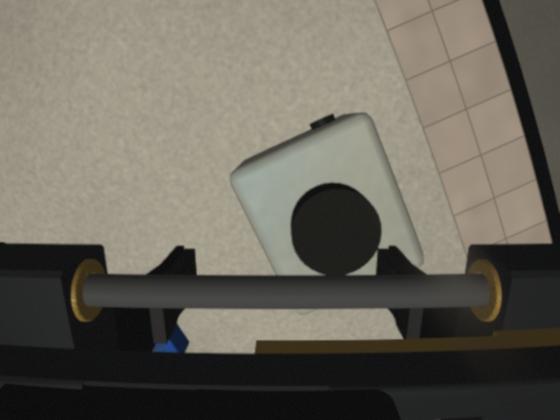

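```bash
python3 -m crank '[{"tx":-3.1,"ty":-1.45,"tz":0,"rx":0,"ry":0,"rz":0,"claw":-1},{"tx":-3.1,"ty":-1.45,"tz":0,"rx":0,"ry":0,"rz":0,"claw":-1},{"tx":-3.1,"ty":-1.45,"tz":0,"rx":0,"ry":0,"rz":0,"claw":-1},{"tx":-3.1,"ty":-1.45,"tz":0,"rx":0,"ry":0,"rz":0,"claw":-1},{"tx":-3.1,"ty":-1.45,"tz":0,"rx":0,"ry":0,"rz":0,"claw":-1},{"tx":-3.1,"ty":-1.45,"tz":0,"rx":0,"ry":0,"rz":0,"claw":-1},{"tx":-3.1,"ty":-1.45,"tz":0,"rx":0,"ry":0,"rz":0,"claw":-1}]'; python3 -m crank '[{"tx":-3.1,"ty":-1.45,"tz":0,"rx":0,"ry":0,"rz":0,"claw":-1},{"tx":-3.1,"ty":-1.45,"tz":0,"rx":0,"ry":0,"rz":0,"claw":-1},{"tx":-3.1,"ty":-1.45,"tz":0,"rx":0,"ry":0,"rz":0,"claw":-1},{"tx":-3.1,"ty":-1.45,"tz":0,"rx":0,"ry":0,"rz":0,"claw":-1},{"tx":-3.1,"ty":-1.45,"tz":0,"rx":0,"ry":0,"rz":0,"claw":-1},{"tx":-3.1,"ty":-1.45,"tz":0,"rx":0,"ry":0,"rz":0,"claw":-1},{"tx":-3.1,"ty":-1.45,"tz":0,"rx":0,"ry":0,"rz":0,"claw":-1}]'; python3 -m crank '[{"tx":0,"ty":0,"tz":0,"rx":0,"ry":0,"rz":0.11,"claw":-1},{"tx":0,"ty":0,"tz":0,"rx":0,"ry":0,"rz":0.11,"claw":-0.5},{"tx":0,"ty":0,"tz":0,"rx":0,"ry":0,"rz":0.11,"claw":-0.5},{"tx":0,"ty":0,"tz":0,"rx":0,"ry":0,"rz":0.11,"claw":-0.5},{"tx":0,"ty":0,"tz":0,"rx":0,"ry":0,"rz":0.11,"claw":-0.5},{"tx":0,"ty":0,"tz":0,"rx":0,"ry":0,"rz":0.11,"claw":-0.5},{"tx":0,"ty":0,"tz":0,"rx":0,"ry":0,"rz":0.11,"claw":-0.5},{"tx":0,"ty":0,"tz":0,"rx":0,"ry":0,"rz":0.11,"claw":-0.5}]'; python3 -m crank '[{"tx":0,"ty":0,"tz":0,"rx":0,"ry":0,"rz":0,"claw":-0.5},{"tx":0,"ty":0,"tz":0,"rx":0,"ry":0,"rz":0,"claw":-0.5},{"tx":0,"ty":0,"tz":0,"rx":0,"ry":0,"rz":0,"claw":-0.5}]'
python3 - <<'E'
from h import *
s=state();print(s['position'],s['ee_rot'],s['joints'],s['finger_gap'])
c=cam('wrist')
for t,z in (("head_center",.046),("case",.04),("case_hood",.063)):
  for r in regions_of(c,t)[:2]: print(t,mrect(c,r['pixels'],z),r['bbox'],r['confidence'])
im=c['color'].copy()
box(c,im,np.array([.569,.254]),105,-55,55,-25,25,.046*1000,(0,0,255))
box(c,im,np.array([.569,.254]),105,42,90,-84,84,63,(0,255,0))
box(c,im,np.array([.569,.254]),105,-61,8,-65,65,30,(255,255,0))
cv2.imwrite('pics/w2o.png',im)
E
```

```text
t: 3.03
position: [0.426, 0.4077, 0.1971]
ee_rot: [3.141, 0.0, 2.714]
force: [-0.3, 0.8, 0.5]
finger_gap: 1.004
grip_force: 0.0
t: 3.62
position: [0.5813, 0.2254, 0.197]
ee_rot: [3.141, 0.0, 2.714]
force: [-0.2, 0.6, -0.2]
finger_gap: 1.004
grip_force: 0.0
t: 4.28
position: [0.5804, 0.2268, 0.1968]
ee_rot: [3.141, -0.0, 1.828]
force: [-0.1, 0.3, 0.5]
finger_gap: 0.754
grip_force: 0.0
t: 4.53
position: [0.5803, 0.2268, 0.1968]
ee_rot: [3.141, -0.0, 1.837]
force: [0.2, -0.4, -0.3]
finger_gap: 0.753
grip_force: 0.0
[0.58034413 0.2267552  0.19679327] [ 3.14148614e+00 -1.05537189e-05  1.83665908e+00] [-0.67337675  0.26610662  0.31453368  1.53480043 -0.08340797  1.35380064
 -0.08538148] 0.75260479069398
head_center [795.9 269.  114.3  61.1 127.7] [463.2, 152.5, 545.6, 248.1] 0.96
head_center [569.  248.7  98.5  50.2 105.3] [253.5, 114.2, 306.6, 220.0] 0.87
case [567.6 256.6 177.9 170.7 105.5] [184.3, 59.9, 375.8, 251.5] 0.65
case_hood [567.2 259.  166.4 158.4 105.3] [185.7, 58.1, 373.0, 248.7] 0.79
```

View pics/w2o.png

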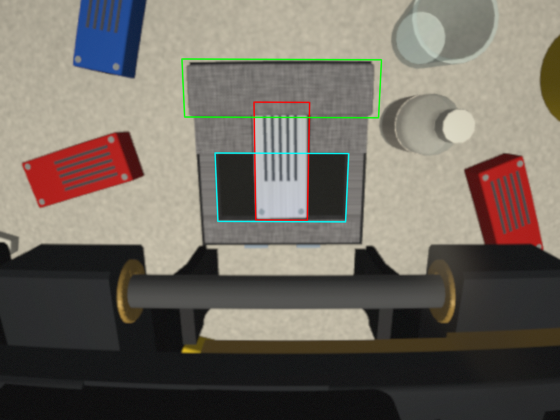

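Overlay matches within 1–2 mm: the head is at columns 254–307, rows 115–218, silver and under the hood. The red and blue look-alikes are elsewhere. I'm tilting the tool 40° and backing off to line up the approach.

```bash
python3 -m crank '[{"tx":0,"ty":-0.48,"tz":0,"rx":0,"ry":0.1,"rz":0,"claw":-0.5},{"tx":0,"ty":0,"tz":0,"rx":0,"ry":0.1,"rz":0,"claw":-0.5},{"tx":0,"ty":0,"tz":0,"rx":0,"ry":0.1,"rz":0,"claw":-0.5},{"tx":0,"ty":0,"tz":0,"rx":0,"ry":0.1,"rz":0,"claw":-0.5},{"tx":0,"ty":0,"tz":0,"rx":0,"ry":0.1,"rz":0,"claw":-0.5},{"tx":0,"ty":0,"tz":0,"rx":0,"ry":0.1,"rz":0,"claw":-0.5},{"tx":0,"ty":0,"tz":0,"rx":0,"ry":0.1,"rz":0,"claw":-0.5}]'; python3 -m crank '[{"tx":-2.4,"ty":0,"tz":0,"rx":0,"ry":0,"rz":0,"claw":-0.5},{"tx":-2.4,"ty":0,"tz":0,"rx":0,"ry":0,"rz":0,"claw":-0.5},{"tx":-2.4,"ty":0,"tz":0,"rx":0,"ry":0,"rz":0,"claw":-0.5},{"tx":-2.4,"ty":0,"tz":0,"rx":0,"ry":0,"rz":0,"claw":-0.5},{"tx":0,"ty":0,"tz":0,"rx":0,"ry":0,"rz":0,"claw":-0.5},{"tx":0,"ty":0,"tz":0,"rx":0,"ry":0,"rz":0,"claw":-0.5}]'
cat > g.py <<'E'
from h import *
import sys
C=dict(case=((.5685,.254),105.3),tray=((.533,-.248),101.5))
def loc(fr):
    s=state();o,y=C[fr];a=np.radians(y);M=np.array([[np.cos(a),np.sin(a)],[-np.sin(a),np.cos(a)]])
    p=np.r_[M@(s['position'][:2]-np.array(o)),s['position'][2]];RR=rpy(s['ee_rot']);d=RR[:,2];yy=RR[:,1]
    g=np.r_[p[:2]-.011*M@d[:2],p[2]-.011*d[2]]
    print(fr,'TCP mm',np.round(p*1e3,1),'grasp',np.round(g*1e3,1),'d',np.round(np.r_[M@d[:2],d[2]],3),'toolx',np.round(np.r_[M@RR[:2,0],RR[2,0]],3),'y',np.round(np.r_[M@yy[:2],yy[2]],3))
    print('t',s['t'],'gap',round(s['finger_gap'],3),'grip',s['grip_force'],'F',np.round(s['force'],1),'j',np.round(s['joints'],2))
loc(sys.argv[1])
E
python3 g.py case
```

```text
t: 5.32
position: [0.5767, 0.2247, 0.1981]
ee_rot: [3.137, -0.704, 1.836]
force: [-0.8, 0.7, -0.4]
finger_gap: 0.754
grip_force: 0.0
t: 5.82
position: [0.5948, 0.1533, 0.1338]
ee_rot: [-3.139, -0.7, 1.83]
force: [-0.2, -0.2, 0.1]
finger_gap: 0.752
grip_force: 0.0
case TCP mm [-104.1    1.2  133.8] grasp [-111.2    1.3  142.3] d [ 0.644 -0.002 -0.765] toolx [ 0.765 -0.006  0.644] y [-0.006 -1.    -0.002]
t 5.8167 gap 0.752 grip 0.0 F [-0.2 -0.2  0.1] j [-0.17  0.48  0.35  1.59 -0.78  1.5   0.65]
```

```bash
python3 -m crank '[{"tx":0,"ty":0,"tz":3,"rx":0,"ry":0,"rz":0,"claw":-0.5},{"tx":0,"ty":0,"tz":3,"rx":0,"ry":0,"rz":0,"claw":-0.5},{"tx":0,"ty":0,"tz":3,"rx":0,"ry":0,"rz":0,"claw":-0.5},{"tx":0,"ty":0,"tz":2,"rx":0,"ry":0,"rz":0,"claw":-0.5},{"tx":0,"ty":0,"tz":1,"rx":0,"ry":0,"rz":0,"claw":-0.5},{"tx":0,"ty":0,"tz":1,"rx":0,"ry":0,"rz":0,"claw":-0.5},{"tx":0,"ty":0,"tz":0.9,"rx":0,"ry":0,"rz":0,"claw":-0.5},{"tx":0,"ty":0,"tz":0,"rx":0,"ry":0,"rz":0,"claw":-0.5}]'; python3 g.py case; python3 -m crank '[{"tx":0,"ty":0,"tz":0,"rx":0,"ry":0,"rz":0,"claw":1},{"tx":0,"ty":0,"tz":0,"rx":0,"ry":0,"rz":0,"claw":1},{"tx":0,"ty":0,"tz":0,"rx":0,"ry":0,"rz":0,"claw":1},{"tx":0,"ty":0,"tz":0,"rx":0,"ry":0,"rz":0,"claw":1},{"tx":0,"ty":0,"tz":0,"rx":0,"ry":0,"rz":0,"claw":1}]' 50; python3 g.py case
```

```text
t: 6.48
position: [0.571, 0.2423, 0.0284]
ee_rot: [-3.141, -0.701, 1.835]
force: [-0.5, 0.4, -0.8]
finger_gap: 0.749
grip_force: 0.0
case TCP mm [-12.    0.7  28.4] grasp [-19.1   0.7  36.8] d [ 0.645 -0.001 -0.764] toolx [ 0.764 -0.002  0.645] y [-0.002 -1.    -0.   ]
t 6.4833 gap 0.749 grip 0.0 F [-0.5  0.4 -0.8] j [-0.26  0.55  0.28  1.73 -0.87  1.27  0.7 ]
t: 6.9
position: [0.5725, 0.2401, 0.0293]
ee_rot: [3.14, -0.699, 1.834]
force: [0.4, -2.5, 3.0]
finger_gap: 0.501
grip_force: 50.0
case TCP mm [-14.4  -0.2  29.3] grasp [-21.5  -0.1  37.7] d [ 0.644 -0.004 -0.765] toolx [ 0.765 -0.003  0.644] y [-0.005 -1.     0.001]
t 6.9 gap 0.501 grip 50.03052690066397 F [ 0.4 -2.5  3. ] j [-0.26  0.54  0.28  1.72 -0.87  1.27  0.7 ]
```

```bash
python3 -m crank '[{"tx":0.19,"ty":0,"tz":-0.23,"rx":0,"ry":-0.043,"rz":0,"claw":1},{"tx":0.18,"ty":0,"tz":-0.24,"rx":0,"ry":-0.043,"rz":0,"claw":1},{"tx":0.17,"ty":0,"tz":-0.25,"rx":0,"ry":-0.043,"rz":0,"claw":1},{"tx":0,"ty":0,"tz":0,"rx":0,"ry":0,"rz":0,"claw":1}]'; python3 -m crank '[{"tx":0.16,"ty":0,"tz":-0.25,"rx":0,"ry":-0.043,"rz":0,"claw":1},{"tx":0.15,"ty":0,"tz":-0.26,"rx":0,"ry":-0.043,"rz":0,"claw":1},{"tx":0.14,"ty":0,"tz":-0.27,"rx":0,"ry":-0.043,"rz":0,"claw":1},{"tx":0,"ty":0,"tz":0,"rx":0,"ry":0,"rz":0,"claw":1}]' ; python3 g.py case
python3 - <<'E'
from h import *
c=cam('wrist');cv2.imwrite('pics/w3.png',c['color'])
E
```

```text
t: 7.23
position: [0.5721, 0.2436, 0.0401]
ee_rot: [3.137, -0.572, 1.84]
force: [0.4, 1.4, 1.3]
finger_gap: 0.161
grip_force: 0.0
t: 7.57
position: [0.5716, 0.2435, 0.0482]
ee_rot: [3.139, -0.443, 1.838]
force: [0.8, 0.9, -0.1]
finger_gap: 0.005
grip_force: 0.0
case TCP mm [-11.   -0.2  48.2] grasp [-15.7  -0.2  58.1] d [ 0.429 -0.003 -0.903] toolx [0.903 0.    0.429] y [-0.001 -1.     0.002]
t 7.5667 gap 0.005 grip 0.0 F [ 0.8  0.9 -0.1] j [-0.45  0.42  0.34  1.74 -0.64  1.15  0.44]
```

View pics/w3.png

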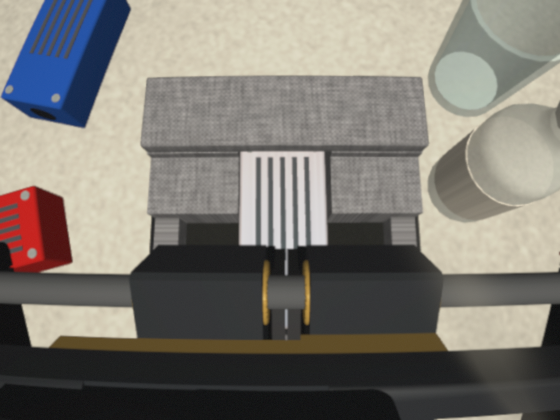

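The fingers came off: gap 0 and the head is still flat under the hood, at columns 241–327. I'm measuring where the head is now and re-checking the tip geometry.

```bash
python3 - <<'E'
from h import *
import cell,inspect; print(cell.tip_reach)
w=cam('wrist'); sc=cam('scene')
for n,c in (('w',w),('s',sc),('top',cam('top'))):
  for r in regions_of(c,'head_center')[:5]: print(n,mrect(c,r['pixels'],.046),r['bbox'],round(r['confidence'],2))
# predicted corners of fingertips in the wrist picture
T=np.array(w['T_tool_cam']);p=lambda P:cv2.projectPoints(np.array(P,float),cv2.Rodrigues(T[:3,:3].T)[0],-T[:3,:3].T@T[:3,3],w['K'],np.array(w['distortion'],float))[0][:,0].round(0).tolist()
print(p([[.0095,0,.008],[-.0095,0,.008],[.0095,0,-.011],[.0095,0.01,-.03]]))
x0,y0=330,225
a=cv2.resize(sc['color'][y0:y0+100,x0:x0+100],None,fx=4,fy=4,interpolation=cv2.INTER_CUBIC)
b=w['color'][120:320,190:390];b=cv2.resize(b,None,fx=2,fy=2)
cv2.imwrite('pics/s4.png',np.hstack([a,b]))
E
```

```text
0.008
w [398.8 325.6  93.6  67.8  93. ] [1.0, 0.5, 131.7, 127.5] 0.95
w [426.  214.1  52.7  43.3 120.8] [0.0, 186.5, 74.0, 270.7] 0.87
w [563.  269.7  57.7  49.9 105.8] [239.4, 148.7, 326.9, 249.0] 0.6
w [684.7 329.6 108.3  61.1  35.6] [427.7, 100.9, 558.0, 220.9] 0.41
s [394.1 197.3 132.3  57.4  29.5] [381.5, 197.7, 405.3, 236.8] 0.96
s [577.  254.3  93.4  71.3 103.9] [355.4, 262.4, 392.3, 285.5] 0.85
s [823.7 270.2 108.9  61.9 126.5] [292.9, 337.8, 344.7, 369.3] 0.74
s [398.8 349.8 107.7  73.2  92.8] [416.3, 231.5, 467.3, 268.5] 0.7
top [378.7 339.7 115.7  50.2  92.1] [142.0, 289.9, 184.4, 313.3] 0.91
top [385.4 212.5  92.9  46.8 176.9] [198.6, 279.5, 220.0, 315.5] 0.9
top [805.2 262.  109.9  59.  128. ] [172.2, 126.2, 213.1, 163.6] 0.8
top [561.6 269.9  52.5  50.7  17.5] [178.3, 221.0, 200.8, 244.4] 0.63
[[285.0, 227.0], [285.0, 258.0], [285.0, 237.0], [307.0, 250.0]]
```

View pics/s4.png

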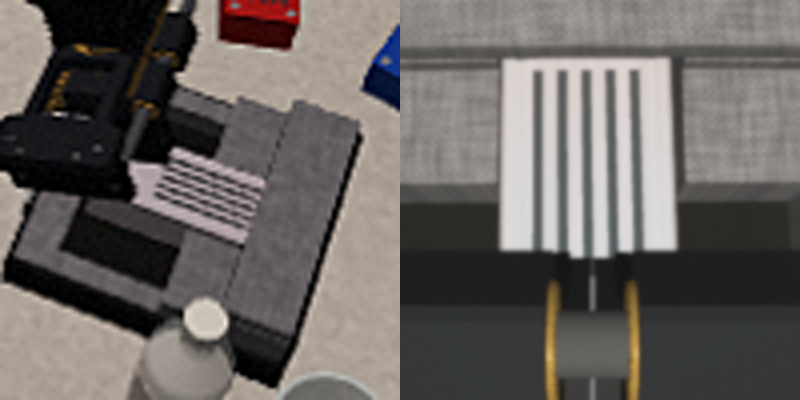

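```bash
python3 - <<'E'
from h import *
w=cam('wrist');T=np.array(w['T_tool_cam'])
p=lambda P:cv2.projectPoints(np.array(P,float),cv2.Rodrigues(T[:3,:3].T)[0],-T[:3,:3].T@T[:3,3],w['K'],np.array(w['distortion'],float))[0][:,0]
out=[]
for f,g in (('w1',1.),('w2o',.75),('w3',0.)):
    im=cv2.imread(f'pics/{f}.png')[200:360,140:430]; S=2.6; im=cv2.resize(im,None,fx=S,fy=S,interpolation=cv2.INTER_CUBIC)
    im=cv2.convertScaleAbs(im,alpha=2.2,beta=25)
    for sgn in (1,-1):
        y=sgn*.0435*g
        q=(p([[.0095,y,.008],[-.0095,y,.008],[-.0095,y,-.03],[.0095,y,-.03]])-[140,200])*S
        cv2.polylines(im,[np.int32(q)],True,(0,0,255) if sgn>0 else (0,255,0),1)
    out.append(im[:,:] if f!='x' else im)
a=np.vstack([cv2.resize(o,None,fx=.48,fy=.48) if 0 else o for o in out])
cv2.imwrite('pics/f5.png',cv2.resize(a,(int(a.shape[1]*600/a.shape[0])*1,600)))
E
```

```text
(no output)
```

View pics/f5.png

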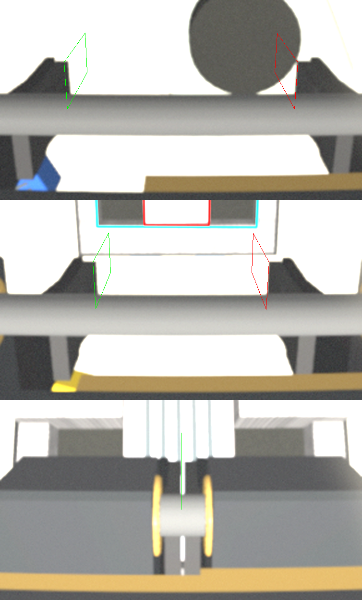

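The fingertips show about 30–37 mm further back than the stated TCP: the inner faces at columns 67 and 95 match z≈-0.03. The first grip therefore only caught the head's top edge. I'll back off, reopen and restore the tilt, then go deeper while watching the force.

```bash
python3 -m crank '[{"tx":0,"ty":0,"tz":-1.5,"rx":0,"ry":0,"rz":0,"claw":-0.5},{"tx":0,"ty":0,"tz":-1.5,"rx":0,"ry":0.086,"rz":0,"claw":-0.5},{"tx":0,"ty":0,"tz":0,"rx":0,"ry":0.086,"rz":0,"claw":-0.5},{"tx":0,"ty":0,"tz":0,"rx":0,"ry":0.086,"rz":0,"claw":-0.5},{"tx":0,"ty":0,"tz":0,"rx":0,"ry":0,"rz":0,"claw":-0.5},{"tx":0,"ty":0,"tz":0,"rx":0,"ry":0,"rz":0,"claw":-0.5},{"tx":0,"ty":0,"tz":0,"rx":0,"ry":0,"rz":0,"claw":-0.5},{"tx":0,"ty":0,"tz":0,"rx":0,"ry":0,"rz":0,"claw":-0.5}]'; python3 g.py case
python3 - <<'E'
from h import *
w=cam('wrist');cv2.imwrite('pics/w6.png',w['color'])
E
```

```text
t: 8.63
position: [0.5746, 0.2304, 0.0746]
ee_rot: [3.14, -0.7, 1.838]
force: [0.5, 0.7, 0.6]
finger_gap: 0.527
grip_force: 0.0
case TCP mm [-24.4   0.3  74.6] grasp [-31.5   0.3  83. ] d [ 0.644 -0.002 -0.765] toolx [ 0.765 -0.     0.644] y [-0.001 -1.     0.001]
t 8.6333 gap 0.527 grip 0.0 F [0.5 0.7 0.6] j [-0.26  0.49  0.31  1.7  -0.84  1.34  0.66]
```

```bash
python3 -m crank '[{"tx":-1,"ty":0,"tz":0,"rx":0,"ry":0,"rz":0,"claw":-0.5},{"tx":-1,"ty":0,"tz":0,"rx":0,"ry":0,"rz":0,"claw":-0.5},{"tx":0,"ty":0,"tz":1.5,"rx":0,"ry":0,"rz":0,"claw":-0.5},{"tx":0,"ty":0,"tz":1.5,"rx":0,"ry":0,"rz":0,"claw":-0.5},{"tx":0,"ty":0,"tz":1.3,"rx":0,"ry":0,"rz":0,"claw":-0.5}]';python3 -m crank '[{"tx":0,"ty":0,"tz":0.5,"rx":0,"ry":0,"rz":0,"claw":-0.5},{"tx":0,"ty":0,"tz":0.5,"rx":0,"ry":0,"rz":0,"claw":-0.5},{"tx":0,"ty":0,"tz":0,"rx":0,"ry":0,"rz":0,"claw":-0.5}]'; python3 -m crank '[{"tx":0,"ty":0,"tz":0.5,"rx":0,"ry":0,"rz":0,"claw":-0.5},{"tx":0,"ty":0,"tz":0.5,"rx":0,"ry":0,"rz":0,"claw":-0.5},{"tx":0,"ty":0,"tz":0,"rx":0,"ry":0,"rz":0,"claw":-0.5}]'; python3 g.py case
```

```text
t: 9.1
position: [0.5706, 0.2417, 0.0262]
ee_rot: [-3.14, -0.701, 1.833]
force: [-1.2, -0.2, 0.7]
finger_gap: 0.747
grip_force: 0.0
t: 9.35
position: [0.5688, 0.248, 0.0193]
ee_rot: [-3.139, -0.701, 1.834]
force: [0.1, 0.7, 0.1]
finger_gap: 0.749
grip_force: 0.0
t: 9.6
position: [0.5679, 0.2535, 0.0123]
ee_rot: [-3.141, -0.7, 1.834]
force: [-0.6, -0.1, -0.8]
finger_gap: 0.75
grip_force: 0.0
case TCP mm [-0.4  0.7 12.3] grasp [-7.4  0.8 20.7] d [ 0.645 -0.002 -0.765] toolx [ 0.765 -0.003  0.645] y [-0.003 -1.    -0.   ]
t 9.6 gap 0.75 grip 0.0 F [-0.6 -0.1 -0.8] j [-0.28  0.56  0.28  1.74 -0.89  1.24  0.71]
```

No contact although the stated tips would already be below the pocket floor, so the tips really are shorter. Continuing.

```bash
python3 -m crank '[{"tx":0,"ty":0,"tz":0.5,"rx":0,"ry":0,"rz":0,"claw":-0.5},{"tx":0,"ty":0,"tz":0.3,"rx":0,"ry":0,"rz":0,"claw":-0.5},{"tx":0,"ty":0,"tz":0,"rx":0,"ry":0,"rz":0,"claw":-0.5}]'; python3 -m crank '[{"tx":0,"ty":0,"tz":0.3,"rx":0,"ry":0,"rz":0,"claw":-0.5},{"tx":0,"ty":0,"tz":0,"rx":0,"ry":0,"rz":0,"claw":-0.5}]'; python3 -m crank '[{"tx":0,"ty":0,"tz":0.3,"rx":0,"ry":0,"rz":0,"claw":-0.5},{"tx":0,"ty":0,"tz":0,"rx":0,"ry":0,"rz":0,"claw":-0.5}]'; python3 g.py case
```

```text
t: 9.85
position: [0.5665, 0.2584, 0.0061]
ee_rot: [-3.141, -0.7, 1.834]
force: [-0.2, 0.9, 0.1]
finger_gap: 0.748
grip_force: 0.0
t: 10.02
position: [0.5662, 0.26, 0.004]
ee_rot: [-3.141, -0.7, 1.834]
force: [0.5, 0.3, -0.2]
finger_gap: 0.748
grip_force: 0.0
t: 10.18
position: [0.5657, 0.2619, 0.0017]
ee_rot: [-3.141, -0.7, 1.834]
force: [-0.5, 0.7, -0.0]
finger_gap: 0.749
grip_force: 0.0
case TCP mm [8.4 0.6 1.7] grasp [ 1.3  0.6 10.1] d [ 0.644 -0.002 -0.765] toolx [ 0.765 -0.003  0.644] y [-0.004 -1.    -0.   ]
t 10.1833 gap 0.749 grip 0.0 F [-0.5  0.7 -0. ] j [-0.28  0.57  0.27  1.75 -0.9   1.22  0.72]
```

```bash
python3 -m crank '[{"tx":0,"ty":0,"tz":0,"rx":0,"ry":0,"rz":0,"claw":1},{"tx":0,"ty":0,"tz":0,"rx":0,"ry":0,"rz":0,"claw":1},{"tx":0,"ty":0,"tz":0,"rx":0,"ry":0,"rz":0,"claw":1},{"tx":0,"ty":0,"tz":0,"rx":0,"ry":0,"rz":0,"claw":1}]' 50; python3 -m crank '[{"tx":0,"ty":0,"tz":0,"rx":0,"ry":0,"rz":0,"claw":1},{"tx":0,"ty":0,"tz":0,"rx":0,"ry":0,"rz":0,"claw":1}]'; python3 g.py case
```

```text
t: 10.52
position: [0.566, 0.2615, 0.0021]
ee_rot: [3.142, -0.7, 1.834]
force: [-0.7, -0.7, 0.5]
finger_gap: 0.571
grip_force: 49.8
t: 10.68
position: [0.566, 0.2615, 0.002]
ee_rot: [3.142, -0.7, 1.834]
force: [0.2, 0.7, -0.1]
finger_gap: 0.572
grip_force: 49.8
case TCP mm [7.9 0.5 2. ] grasp [ 0.8  0.5 10.5] d [ 0.644 -0.003 -0.765] toolx [ 0.765 -0.003  0.644] y [-0.004 -1.     0.   ]
t 10.6833 gap 0.572 grip 49.84513452742249 F [ 0.2  0.7 -0.1] j [-0.28  0.57  0.27  1.75 -0.9   1.22  0.72]
```

Firm grip now: gap 0.572 is 49.8 mm, the head's width. Next I tilt the free end up.

```bash
python3 -m crank '[{"tx":0.03,"ty":0,"tz":-0.25,"rx":0,"ry":-0.043,"rz":0,"claw":1},{"tx":0.02,"ty":0,"tz":-0.25,"rx":0,"ry":-0.043,"rz":0,"claw":1},{"tx":0.01,"ty":0,"tz":-0.25,"rx":0,"ry":-0.043,"rz":0,"claw":1},{"tx":0,"ty":0,"tz":0,"rx":0,"ry":0,"rz":0,"claw":1}]'; python3 -m crank '[{"tx":0,"ty":0,"tz":-0.26,"rx":0,"ry":-0.043,"rz":0,"claw":1},{"tx":0,"ty":0,"tz":-0.26,"rx":0,"ry":-0.043,"rz":0,"claw":1},{"tx":-0.01,"ty":0,"tz":-0.26,"rx":0,"ry":-0.043,"rz":0,"claw":1},{"tx":0,"ty":0,"tz":0,"rx":0,"ry":0,"rz":0,"claw":1}]' ; python3 g.py case
```

```text
t: 11.02
position: [0.5672, 0.2601, 0.0099]
ee_rot: [3.138, -0.571, 1.839]
force: [0.3, -0.1, -2.3]
finger_gap: 0.566
grip_force: 49.8
t: 11.35
position: [0.5679, 0.2559, 0.0158]
ee_rot: [3.14, -0.442, 1.838]
force: [-0.3, 0.1, -2.4]
finger_gap: 0.571
grip_force: 49.8
case TCP mm [ 2.   0.1 15.8] grasp [-2.7  0.1 25.8] d [ 0.428 -0.002 -0.904] toolx [0.904 0.    0.428] y [-0.001 -1.     0.002]
t 11.35 gap 0.571 grip 49.84875995898619 F [-0.3  0.1 -2.4] j [-0.47  0.46  0.34  1.76 -0.67  1.1   0.47]
```

```bash
python3 -m crank '[{"tx":-0.73,"ty":0,"tz":-0.34,"rx":0,"ry":0,"rz":0,"claw":1},{"tx":-0.73,"ty":0,"tz":-0.34,"rx":0,"ry":0,"rz":0,"claw":1},{"tx":-0.73,"ty":0,"tz":-0.34,"rx":0,"ry":0,"rz":0,"claw":1},{"tx":-0.73,"ty":0,"tz":-0.34,"rx":0,"ry":0,"rz":0,"claw":1},{"tx":0,"ty":0,"tz":0,"rx":0,"ry":0,"rz":0,"claw":1}]'; python3 -m crank '[{"tx":0.5,"ty":0,"tz":-1.1,"rx":0,"ry":0,"rz":0,"claw":1},{"tx":1.07,"ty":0,"tz":-2.26,"rx":0,"ry":0,"rz":0,"claw":1},{"tx":1.07,"ty":0,"tz":-2.26,"rx":0,"ry":0,"rz":0,"claw":1},{"tx":1.07,"ty":0,"tz":-2.26,"rx":0,"ry":0,"rz":0,"claw":1},{"tx":1.07,"ty":0,"tz":-2.26,"rx":0,"ry":0,"rz":0,"claw":1},{"tx":0,"ty":0,"tz":0,"rx":0,"ry":0,"rz":0,"claw":1}]' ; python3 g.py case;python3 g.py tray
```

```text
t: 11.77
position: [0.5778, 0.2184, 0.0143]
ee_rot: [-3.141, -0.44, 1.829]
force: [0.3, -2.8, 1.5]
finger_gap: 0.571
grip_force: 49.9
t: 12.27
position: [0.5798, 0.223, 0.1333]
ee_rot: [3.131, -0.443, 1.838]
force: [1.6, 0.3, -1.4]
finger_gap: 0.574
grip_force: 49.9
case TCP mm [-32.9  -2.8 133.3] grasp [-37.6  -2.7 143.3] d [ 0.428 -0.01  -0.904] toolx [0.904 0.    0.428] y [-0.004 -1.     0.009]
t 12.2667 gap 0.574 grip 49.87836804706603 F [ 1.6  0.3 -1.4] j [-0.46  0.34  0.39  1.66 -0.59  1.3   0.39]
tray TCP mm [ 452.2 -139.8  133.3] grasp [ 447.5 -140.   143.3] d [ 0.428  0.018 -0.904] toolx [0.902 0.06  0.428] y [ 0.062 -0.998  0.009]
t 12.2667 gap 0.574 grip 49.87836804706603 F [ 1.6  0.3 -1.4] j [-0.46  0.34  0.39  1.66 -0.59  1.3   0.39]
```

```bash
python3 -m crank '[{"tx":0,"ty":0,"tz":-1,"rx":0,"ry":-0.109,"rz":0,"claw":1},{"tx":0,"ty":0,"tz":-1,"rx":0,"ry":-0.109,"rz":0,"claw":1},{"tx":0,"ty":0,"tz":0,"rx":0,"ry":-0.109,"rz":0,"claw":1},{"tx":0,"ty":0,"tz":0,"rx":0,"ry":-0.109,"rz":0,"claw":1},{"tx":0,"ty":0,"tz":0,"rx":0,"ry":-0.109,"rz":0,"claw":1},{"tx":0,"ty":0,"tz":0,"rx":0,"ry":-0.109,"rz":0,"claw":1}]'; python3 -m crank '[{"tx":0,"ty":0,"tz":0,"rx":0,"ry":-0.109,"rz":0,"claw":1},{"tx":0,"ty":0,"tz":0,"rx":0,"ry":-0.109,"rz":0,"claw":1},{"tx":0,"ty":0,"tz":0,"rx":0,"ry":-0.109,"rz":0,"claw":1},{"tx":0,"ty":0,"tz":0,"rx":0,"ry":-0.109,"rz":0,"claw":1},{"tx":0,"ty":0,"tz":0,"rx":0,"ry":-0.109,"rz":0,"claw":1},{"tx":0,"ty":0,"tz":0,"rx":0,"ry":-0.109,"rz":0,"claw":1},{"tx":0,"ty":0,"tz":0,"rx":0,"ry":0,"rz":0,"claw":1}]' ;python3 g.py tray
```

```text
t: 12.77
position: [0.5785, 0.2156, 0.1462]
ee_rot: [3.14, 0.216, 1.833]
force: [-0.5, 0.5, -4.4]
finger_gap: 0.574
grip_force: 49.9
t: 13.35
position: [0.5739, 0.2208, 0.1376]
ee_rot: [-3.125, 0.869, 1.856]
force: [-2.0, 1.6, -6.0]
finger_gap: 0.57
grip_force: 49.9
tray TCP mm [ 451.2 -133.6  137.6] grasp [ 459.6 -133.   144.7] d [-0.762 -0.048 -0.646] toolx [ 0.643  0.055 -0.764] y [ 0.072 -0.997 -0.011]
t 13.35 gap 0.57 grip 49.88159329164773 F [-2.   1.6 -6. ] j [-1.17  0.63  0.46  1.49  0.49  1.52 -0.59]
```

```bash
python3 -m crank '[{"tx":-1,"ty":-0.6,"tz":1.28,"rx":0,"ry":0,"rz":0,"claw":1},{"tx":-2.14,"ty":-1.2,"tz":2.56,"rx":0,"ry":0,"rz":0,"claw":1},{"tx":-2.14,"ty":-1.2,"tz":2.56,"rx":0,"ry":0,"rz":0,"claw":1},{"tx":-2.14,"ty":-1.2,"tz":2.56,"rx":0,"ry":0,"rz":0,"claw":1},{"tx":-2.14,"ty":-1.2,"tz":2.56,"rx":0,"ry":0,"rz":0,"claw":1},{"tx":-2.14,"ty":-1.2,"tz":2.56,"rx":0,"ry":0,"rz":0,"claw":1},{"tx":-2.14,"ty":-1.2,"tz":2.56,"rx":0,"ry":0,"rz":0,"claw":1}]'; python3 -m crank '[{"tx":-2.14,"ty":-1.2,"tz":2.56,"rx":0,"ry":0,"rz":0,"claw":1},{"tx":-2.14,"ty":-1.2,"tz":2.56,"rx":0,"ry":0,"rz":0,"claw":1},{"tx":-2.14,"ty":-1.2,"tz":2.56,"rx":0,"ry":0,"rz":0,"claw":1},{"tx":-2.14,"ty":-1.2,"tz":2.56,"rx":0,"ry":0,"rz":0,"claw":1},{"tx":-2.14,"ty":-1.2,"tz":2.56,"rx":0,"ry":0,"rz":0,"claw":1},{"tx":-2.14,"ty":-1.2,"tz":2.56,"rx":0,"ry":0,"rz":0,"claw":1},{"tx":-2.14,"ty":-1.2,"tz":2.56,"rx":0,"ry":0,"rz":0,"claw":1},{"tx":-1.1,"ty":-0.6,"tz":1.28,"rx":0,"ry":0,"rz":0,"claw":1}]'; python3 -m crank '[{"tx":0,"ty":0,"tz":0,"rx":0.055,"ry":0,"rz":0.046,"claw":1},{"tx":0,"ty":0,"tz":0,"rx":0,"ry":0,"rz":0,"claw":1},{"tx":0,"ty":0,"tz":0,"rx":0,"ry":0,"rz":0,"claw":1}]'; python3 g.py tray
```

```text
t: 13.93
position: [0.5585, -0.0167, 0.1426]
ee_rot: [3.14, 0.861, 1.83]
force: [1.3, -0.3, -3.1]
finger_gap: 0.57
grip_force: 49.9
t: 14.6
position: [0.5332, -0.2853, 0.1406]
ee_rot: [3.14, 0.862, 1.823]
force: [-0.7, -0.3, -3.0]
finger_gap: 0.566
grip_force: 49.9
t: 14.85
position: [0.5379, -0.2795, 0.1411]
ee_rot: [3.139, 0.864, 1.76]
force: [-0.1, 0.2, -2.4]
finger_gap: 0.57
grip_force: 49.9
tray TCP mm [-31.9   1.5 141.1] grasp [-23.5   1.4 148.2] d [-0.76   0.006 -0.65 ] toolx [ 0.65  -0.007 -0.76 ] y [-0.009 -1.     0.002]
t 14.85 gap 0.57 grip 49.878850118257105 F [-0.1  0.2 -2.4] j [-0.83  0.2   0.8   2.09  0.9   0.98 -0.4 ]
```

```bash
python3 -m crank '[{"tx":1.1,"ty":0.1,"tz":0.3,"rx":0,"ry":-0.007,"rz":0,"claw":1},{"tx":1.58,"ty":0,"tz":1.35,"rx":0,"ry":0,"rz":0,"claw":1},{"tx":1.58,"ty":0,"tz":1.35,"rx":0,"ry":0,"rz":0,"claw":1},{"tx":1.2,"ty":0,"tz":1.02,"rx":0,"ry":0,"rz":0,"claw":1},{"tx":0.8,"ty":0,"tz":0.68,"rx":0,"ry":0,"rz":0,"claw":1},{"tx":0,"ty":0,"tz":0,"rx":0,"ry":0,"rz":0,"claw":1},{"tx":0,"ty":0,"tz":0,"rx":0,"ry":0,"rz":0,"claw":1}]'; python3 g.py tray
python3 - <<'E'
from h import *
sc=cam('scene'); x0,y0=180,90
a=cv2.resize(sc['color'][y0:y0+130,x0:x0+130],None,fx=4,fy=4,interpolation=cv2.INTER_CUBIC)
cv2.imwrite('pics/s9.png',cv2.convertScaleAbs(a,alpha=1.5,beta=10))
E
```

```text
t: 15.43
position: [0.5377, -0.2747, 0.0631]
ee_rot: [-3.14, 0.873, 1.765]
force: [-0.1, 0.7, -1.6]
finger_gap: 0.575
grip_force: 49.9
tray TCP mm [-27.1   0.7  63.1] grasp [-18.6   0.6  70.1] d [-0.766  0.007 -0.643] toolx [ 0.643 -0.004 -0.766] y [-0.008 -1.    -0.001]
t 15.4333 gap 0.575 grip 49.878554097376764 F [-0.1  0.7 -1.6] j [-0.79  0.38  0.77  2.14  0.88  0.82 -0.53]
```

View pics/s9.png

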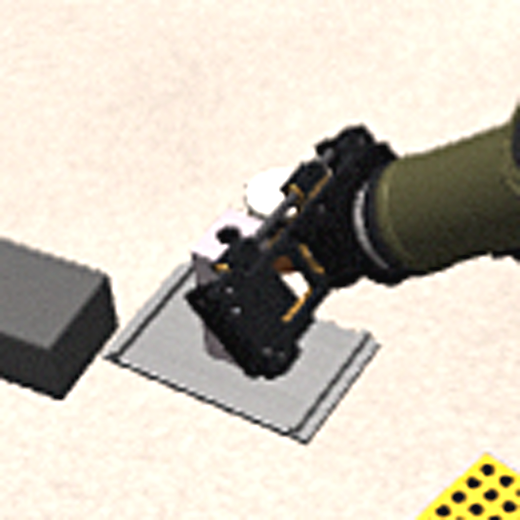

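The head is upright over the middle of the tray, with its top at (225,240). I'll lower it in small steps while watching for contact.

```bash
python3 -m crank '[{"tx":0.3,"ty":0,"tz":0.25,"rx":0,"ry":0,"rz":0,"claw":1},{"tx":0.23,"ty":0,"tz":0.2,"rx":0,"ry":0,"rz":0,"claw":1},{"tx":0,"ty":0,"tz":0,"rx":0,"ry":0,"rz":0,"claw":1}]';  python3 -m crank '[{"tx":0.076,"ty":0,"tz":0.064,"rx":0,"ry":0,"rz":0,"claw":1},{"tx":0,"ty":0,"tz":0,"rx":0,"ry":0,"rz":0,"claw":1}]'; python3 -m crank '[{"tx":0.076,"ty":0,"tz":0.064,"rx":0,"ry":0,"rz":0,"claw":1},{"tx":0,"ty":0,"tz":0,"rx":0,"ry":0,"rz":0,"claw":1}]'; python3 -m crank '[{"tx":0.076,"ty":0,"tz":0.064,"rx":0,"ry":0,"rz":0,"claw":1},{"tx":0,"ty":0,"tz":0,"rx":0,"ry":0,"rz":0,"claw":1}]'; python3 g.py tray
```

```text
t: 15.73
position: [0.5379, -0.2747, 0.0558]
ee_rot: [-3.142, 0.872, 1.762]
force: [0.2, -0.6, -2.2]
finger_gap: 0.571
grip_force: 49.9
t: 15.9
position: [0.5378, -0.2749, 0.055]
ee_rot: [-3.141, 0.873, 1.763]
force: [0.3, -0.5, -2.4]
finger_gap: 0.568
grip_force: 49.9
t: 16.07
position: [0.538, -0.2752, 0.0546]
ee_rot: [-3.141, 0.874, 1.763]
force: [-1.4, 1.6, 1.0]
finger_gap: 0.57
grip_force: 49.9
t: 16.23
position: [0.5381, -0.2755, 0.0547]
ee_rot: [-3.14, 0.876, 1.762]
force: [-5.0, 5.2, 9.5]
finger_gap: 0.567
grip_force: 49.9
tray TCP mm [-28.    0.5  54.7] grasp [-19.5   0.4  61.7] d [-0.768  0.009 -0.64 ] toolx [ 0.64  -0.006 -0.768] y [-0.01  -1.    -0.001]
t 16.2333 gap 0.567 grip 49.879719810560346 F [-5.   5.2  9.5] j [-0.79  0.41  0.77  2.14  0.88  0.81 -0.55]
```

```bash
python3 -m crank '[{"tx":-0.08,"ty":0,"tz":-0.07,"rx":0,"ry":0,"rz":0,"claw":1},{"tx":0,"ty":0,"tz":0,"rx":0,"ry":0,"rz":0,"claw":1},{"tx":0,"ty":0,"tz":0,"rx":0,"ry":0,"rz":0,"claw":1}]'; python3 -m crank '[{"tx":0,"ty":0,"tz":0,"rx":0,"ry":0,"rz":0,"claw":-0.4},{"tx":0,"ty":0,"tz":0,"rx":0,"ry":0,"rz":0,"claw":-0.4},{"tx":0,"ty":0,"tz":0,"rx":0,"ry":0,"rz":0,"claw":-0.4},{"tx":0,"ty":0,"tz":0,"rx":0,"ry":0,"rz":0,"claw":-0.4},{"tx":0,"ty":0,"tz":0,"rx":0,"ry":0,"rz":0,"claw":-0.4}]'; python3 g.py tray
```

```text
t: 16.48
position: [0.5381, -0.2752, 0.0546]
ee_rot: [-3.141, 0.874, 1.762]
force: [-1.0, 1.6, 3.8]
finger_gap: 0.573
grip_force: 49.9
t: 16.9
position: [0.5378, -0.2749, 0.0539]
ee_rot: [-3.141, 0.873, 1.763]
force: [-0.4, -0.4, 0.0]
finger_gap: 0.696
grip_force: 0.0
tray TCP mm [-27.3   0.7  53.9] grasp [-18.9   0.6  61. ] d [-0.766  0.008 -0.643] toolx [ 0.643 -0.005 -0.766] y [-0.009 -1.    -0.001]
t 16.9 gap 0.696 grip 0.0 F [-0.4 -0.4  0. ] j [-0.79  0.4   0.77  2.14  0.88  0.8  -0.54]
```

Released: force 0 and grip 0, with the head standing. I retreat along the tool axis, rise, and swing the tool over to the other side (+95°).

```bash
python3 -m crank '[{"tx":0,"ty":0,"tz":-1,"rx":0,"ry":0,"rz":0,"claw":-0.5},{"tx":0,"ty":0,"tz":-2,"rx":0,"ry":0,"rz":0,"claw":-0.5},{"tx":0,"ty":0,"tz":-2.5,"rx":0,"ry":0,"rz":0,"claw":-0.5},{"tx":0,"ty":0,"tz":-2.5,"rx":0,"ry":0,"rz":0,"claw":-0.5},{"tx":-2.3,"ty":0,"tz":-1.93,"rx":0,"ry":0,"rz":0,"claw":-0.5},{"tx":-2.3,"ty":0,"tz":-1.93,"rx":0,"ry":0,"rz":0,"claw":-0.6},{"tx":0,"ty":0,"tz":0,"rx":0,"ry":0,"rz":0,"claw":-0.6}]'; python3 -m crank '[{"tx":0,"ty":0,"tz":0,"rx":0,"ry":0.11,"rz":0,"claw":-0.6},{"tx":0,"ty":0,"tz":0,"rx":0,"ry":0.11,"rz":0,"claw":-0.6},{"tx":0,"ty":0,"tz":0,"rx":0,"ry":0.11,"rz":0,"claw":-0.6},{"tx":0,"ty":0,"tz":0,"rx":0,"ry":0.11,"rz":0,"claw":-0.6},{"tx":0,"ty":0,"tz":0,"rx":0,"ry":0.11,"rz":0,"claw":-0.6},{"tx":0,"ty":0,"tz":0,"rx":0,"ry":0.11,"rz":0,"claw":-0.6},{"tx":0,"ty":0,"tz":0,"rx":0,"ry":0.11,"rz":0,"claw":-0.6},{"tx":0,"ty":0,"tz":0,"rx":0,"ry":0.11,"rz":0,"claw":-0.6}]';python3 -m crank '[{"tx":0,"ty":0,"tz":0,"rx":0,"ry":0.11,"rz":0,"claw":-0.6},{"tx":0,"ty":0,"tz":0,"rx":0,"ry":0.11,"rz":0,"claw":-0.6},{"tx":0,"ty":0,"tz":0,"rx":0,"ry":0.11,"rz":0,"claw":-0.6},{"tx":0,"ty":0,"tz":0,"rx":0,"ry":0.11,"rz":0,"claw":-0.6},{"tx":0,"ty":0,"tz":0,"rx":0,"ry":0.11,"rz":0,"claw":-0.6},{"tx":0,"ty":0,"tz":0,"rx":0,"ry":0.11,"rz":0,"claw":-0.6},{"tx":0,"ty":0,"tz":0,"rx":0,"ry":0.11,"rz":0,"claw":-0.6},{"tx":0,"ty":0,"tz":0,"rx":0,"ry":0,"rz":0,"claw":-0.6}]'; python3 g.py tray
python3 - <<'E'
from h import *
for n in ('top','scene'):
    c=cam(n)
    if n=='scene':
        x0,y0=180,90;a=cv2.resize(c['color'][y0:y0+130,x0:x0+130],None,fx=4,fy=4,interpolation=cv2.INTER_CUBIC);cv2.imwrite('pics/s10.png',cv2.convertScaleAbs(a,alpha=1.5,beta=10))
    for r in regions_of(c,'head_center')[:5]: print(n,mrect(c,r['pixels'],.116),r['bbox'],round(r['confidence'],2))
    # expected box of the standing head
    P=[[x,y,z] for x in(-.017,.017) for y in(-.025,.025) for z in(.006,.116)];a=np.radians(101.5)
    W=[[.533+np.cos(a)*x-np.sin(a)*y,-.248+np.sin(a)*x+np.cos(a)*y,z] for x,y,z in P]
    q=proj(c,W);print('expect',q.min(0).round(0),q.max(0).round(0))
E
```

```text
t: 17.48
position: [0.5292, -0.2145, 0.1701]
ee_rot: [3.131, 0.872, 1.754]
force: [1.9, -0.6, -0.5]
finger_gap: 0.791
grip_force: 0.0
t: 18.15
position: [0.5275, -0.2145, 0.1667]
ee_rot: [3.137, -0.012, 1.764]
force: [-1.2, -0.3, -0.4]
finger_gap: 0.798
grip_force: 0.0
t: 18.82
position: [0.5232, -0.2185, 0.1582]
ee_rot: [-3.125, -0.784, 1.742]
force: [-2.0, -0.4, -1.8]
finger_gap: 0.801
grip_force: 0.0
tray TCP mm [ 30.9   3.7 158.2] grasp [ 23.1   3.8 166. ] d [ 0.706 -0.004 -0.708] toolx [ 0.708 -0.021  0.706] y [-0.017 -1.    -0.012]
t 18.8167 gap 0.801 grip 0.0 F [-2.  -0.4 -1.8] j [ 0.22  0.75  0.73  1.32 -0.81  1.98  1.13]
top [784.2 245.5 100.2  53.1 129.2] [172.2, 124.6, 213.3, 160.5] 0.94
top [380.7 175.9 101.7  52.6  30.2] [200.0, 281.3, 236.5, 324.3] 0.85
top [ 530.1 -236.    56.8   51.1  101.2] [371.8, 226.7, 396.1, 254.5] 0.76
top [383.8 320.5 111.6  50.6  93.4] [139.9, 287.6, 183.6, 313.4] 0.73
top [ 5.612e+02 -4.700e+00  1.095e+02  4.980e+01  5.000e-01] [280.9, 205.7, 307.1, 248.5] 0.19
expect [371. 226.] [397. 250.]
scene [448.8 214.1 121.9  49.5  30.7] [384.7, 197.8, 405.1, 237.6] 0.96
scene [ 564.8 -214.4  146.6   54.3   46.7] [230.5, 142.0, 247.0, 181.1] 0.86
scene [452.2 354.5 102.3  71.9  92.1] [416.5, 230.9, 467.9, 269.0] 0.74
scene [846.1 283.8  98.8  54.6 128.3] [293.7, 338.4, 346.5, 370.3] 0.71
expect [228. 143.] [250. 184.]
```

The head stands as predicted (top bbox 372–396 × 227–254 against an expected 371–397 × 226–250). Moving to the start of the approach on the lens side.

```bash
python3 -m crank '[{"tx":-2,"ty":0.12,"tz":-1,"rx":0,"ry":0,"rz":0,"claw":-0.6},{"tx":-2,"ty":0.12,"tz":-1,"rx":0,"ry":0,"rz":0,"claw":-0.6},{"tx":-2,"ty":0.12,"tz":-1,"rx":0,"ry":0,"rz":0,"claw":-0.6},{"tx":-2.1,"ty":0.12,"tz":-0.9,"rx":0,"ry":0,"rz":0,"claw":-0.6},{"tx":0,"ty":0,"tz":0,"rx":0,"ry":0,"rz":0,"claw":-0.6},{"tx":0,"ty":0,"tz":0,"rx":0,"ry":0,"rz":0,"claw":-0.6},{"tx":0,"ty":0,"tz":0,"rx":0,"ry":0,"rz":0,"claw":-0.6}]'; python3 g.py tray
```

```text
t: 19.6
position: [0.5481, -0.2958, 0.1387]
ee_rot: [3.139, -0.775, 1.767]
force: [0.6, -0.1, -0.5]
finger_gap: 0.803
grip_force: 0.0
tray TCP mm [-49.8  -5.3 138.7] grasp [-57.5  -5.2 146.5] d [ 0.7   -0.006 -0.714] toolx [ 0.714 -0.003  0.7  ] y [-0.007 -1.     0.002]
t 19.6 gap 0.803 grip 0.0 F [ 0.6 -0.1 -0.5] j [ 0.38  0.88  0.65  1.09 -0.82  2.03  1.14]
```

```bash
python3 -m crank '[{"tx":-0.5,"ty":-0.3,"tz":0.5,"rx":0,"ry":0,"rz":0,"claw":-0.6},{"tx":-0.44,"ty":-0.3,"tz":1,"rx":0,"ry":0,"rz":0,"claw":-0.6},{"tx":0,"ty":0,"tz":1,"rx":0,"ry":0,"rz":0,"claw":-0.6},{"tx":0,"ty":0,"tz":1,"rx":0,"ry":0,"rz":0,"claw":-0.6},{"tx":0,"ty":0,"tz":0,"rx":0,"ry":0,"rz":0,"claw":-0.6},{"tx":0,"ty":0,"tz":0,"rx":0,"ry":0,"rz":0,"claw":-0.6}]'; python3 g.py tray
```

```text
t: 20.1
position: [0.5381, -0.2795, 0.1055]
ee_rot: [-3.142, -0.778, 1.764]
force: [0.0, -0.6, 0.6]
finger_gap: 0.799
grip_force: 0.0
tray TCP mm [-31.9   1.3 105.5] grasp [-39.6   1.4 113.3] d [ 0.701 -0.005 -0.713] toolx [ 0.713 -0.005  0.702] y [-0.008 -1.    -0.   ]
t 20.1 gap 0.799 grip 0.0 F [ 0.  -0.6  0.6] j [ 0.35  0.88  0.65  1.19 -0.81  1.96  1.17]
```

```bash
python3 -m crank '[{"tx":0.1,"ty":0.05,"tz":1.5,"rx":0,"ry":0,"rz":0,"claw":-0.6},{"tx":0,"ty":0,"tz":1.5,"rx":0,"ry":0,"rz":0,"claw":-0.6},{"tx":0,"ty":0,"tz":1.5,"rx":0,"ry":0,"rz":0,"claw":-0.6},{"tx":0,"ty":0,"tz":1.3,"rx":0,"ry":0,"rz":0,"claw":-0.6},{"tx":0,"ty":0,"tz":1,"rx":0,"ry":0,"rz":0,"claw":-0.6},{"tx":0,"ty":0,"tz":1,"rx":0,"ry":0,"rz":0,"claw":-0.6},{"tx":0,"ty":0,"tz":0,"rx":0,"ry":0,"rz":0,"claw":-0.6},{"tx":0,"ty":0,"tz":0,"rx":0,"ry":0,"rz":0,"claw":-0.6}]'; python3 g.py tray; python3 -m crank '[{"tx":0,"ty":0,"tz":0,"rx":0,"ry":0,"rz":0,"claw":1},{"tx":0,"ty":0,"tz":0,"rx":0,"ry":0,"rz":0,"claw":1},{"tx":0,"ty":0,"tz":0,"rx":0,"ry":0,"rz":0,"claw":1},{"tx":0,"ty":0,"tz":0,"rx":0,"ry":0,"rz":0,"claw":1},{"tx":0,"ty":0,"tz":0,"rx":0,"ry":0,"rz":0,"claw":1},{"tx":0,"ty":0,"tz":0,"rx":0,"ry":0,"rz":0,"claw":1}]' 50; python3 g.py tray
```

```text
t: 20.77
position: [0.5278, -0.2263, 0.0503]
ee_rot: [-3.141, -0.777, 1.762]
force: [-0.1, -0.3, -0.0]
finger_gap: 0.801
grip_force: 0.0
tray TCP mm [22.3  0.7 50.3] grasp [14.6  0.8 58.1] d [ 0.701 -0.006 -0.713] toolx [ 0.713 -0.007  0.701] y [-0.009 -1.    -0.   ]
t 20.7667 gap 0.801 grip 0.0 F [-0.1 -0.3 -0. ] j [ 0.27  0.85  0.64  1.36 -0.81  1.83  1.21]
t: 21.27
position: [0.5278, -0.227, 0.0503]
ee_rot: [-3.141, -0.776, 1.762]
force: [-0.1, -1.1, 2.0]
finger_gap: 0.571
grip_force: 50.0
tray TCP mm [21.6  0.9 50.3] grasp [13.9  1.  58.2] d [ 0.701 -0.007 -0.714] toolx [ 0.714 -0.007  0.701] y [-0.01 -1.   -0.  ]
t 21.2667 gap 0.571 grip 49.99932189239189 F [-0.1 -1.1  2. ] j [ 0.27  0.85  0.64  1.36 -0.81  1.83  1.21]
```

Firm grip again (49.7 mm). Lifting, then turning over by the remaining 90°.

```bash
python3 -m crank '[{"tx":0.35,"ty":0,"tz":-0.36,"rx":0,"ry":0,"rz":0,"claw":1},{"tx":1.1,"ty":0,"tz":-1.1,"rx":0,"ry":0,"rz":0,"claw":1},{"tx":1.4,"ty":0,"tz":-1.4,"rx":0,"ry":0,"rz":0,"claw":1},{"tx":1.4,"ty":0,"tz":-1.4,"rx":0,"ry":0,"rz":0,"claw":1},{"tx":0.6,"ty":0,"tz":-0.6,"rx":0,"ry":0,"rz":0,"claw":1},{"tx":0,"ty":0,"tz":0,"rx":0,"ry":0,"rz":0,"claw":1}]'; python3 g.py tray; python3 -m crank '[{"tx":0,"ty":0,"tz":0,"rx":0,"ry":-0.1,"rz":0,"claw":1},{"tx":0,"ty":0,"tz":0,"rx":0,"ry":-0.1,"rz":0,"claw":1},{"tx":0,"ty":0,"tz":0,"rx":0,"ry":-0.1,"rz":0,"claw":1},{"tx":0,"ty":0,"tz":0,"rx":0,"ry":-0.1,"rz":0,"claw":1},{"tx":0,"ty":0,"tz":0,"rx":0,"ry":-0.1,"rz":0,"claw":1},{"tx":0,"ty":0,"tz":0,"rx":0,"ry":-0.1,"rz":0,"claw":1},{"tx":0,"ty":0,"tz":0,"rx":0,"ry":-0.1,"rz":0,"claw":1},{"tx":0,"ty":0,"tz":0,"rx":0,"ry":-0.1,"rz":0,"claw":1}]'; python3 -m crank '[{"tx":0,"ty":0,"tz":0,"rx":0,"ry":-0.1,"rz":0,"claw":1},{"tx":0,"ty":0,"tz":0,"rx":0,"ry":-0.1,"rz":0,"claw":1},{"tx":0,"ty":0,"tz":0,"rx":0,"ry":-0.1,"rz":0,"claw":1},{"tx":0,"ty":0,"tz":0,"rx":0,"ry":-0.1,"rz":0,"claw":1},{"tx":0,"ty":0,"tz":0,"rx":0,"ry":-0.1,"rz":0,"claw":1},{"tx":0,"ty":0,"tz":0,"rx":0,"ry":-0.1,"rz":0,"claw":1},{"tx":0,"ty":0,"tz":0,"rx":0,"ry":-0.1,"rz":0,"claw":1},{"tx":0,"ty":0,"tz":0,"rx":0,"ry":-0.07,"rz":0,"claw":1}]';python3 -m crank '[{"tx":0,"ty":0,"tz":0,"rx":0,"ry":0,"rz":0,"claw":1},{"tx":0,"ty":0,"tz":0,"rx":0,"ry":0,"rz":0,"claw":1},{"tx":0,"ty":0,"tz":0,"rx":0,"ry":0,"rz":0,"claw":1}]'; python3 g.py tray
```

```text
t: 21.77
position: [0.5288, -0.2272, 0.1226]
ee_rot: [3.136, -0.773, 1.767]
force: [-0.2, 0.5, -2.8]
finger_gap: 0.569
grip_force: 50.0
tray TCP mm [ 2.130e+01 -1.000e-01  1.226e+02] grasp [ 13.6   0.  130.5] d [ 0.698 -0.009 -0.716] toolx [ 0.716 -0.004  0.698] y [-0.009 -1.     0.004]
t 21.7667 gap 0.569 grip 49.999918383546174 F [-0.2  0.5 -2.8] j [ 0.26  0.77  0.66  1.33 -0.79  1.91  1.15]
t: 22.43
position: [0.5274, -0.2255, 0.1189]
ee_rot: [3.141, 0.026, 1.762]
force: [-0.6, -0.0, -2.9]
finger_gap: 0.572
grip_force: 50.0
t: 23.1
position: [0.527, -0.2234, 0.1174]
ee_rot: [-3.141, 0.794, 1.765]
force: [-0.8, 0.9, -3.2]
finger_gap: 0.572
grip_force: 50.0
t: 23.35
position: [0.5273, -0.2268, 0.119]
ee_rot: [-3.142, 0.791, 1.76]
force: [0.1, -0.3, -1.3]
finger_gap: 0.57
grip_force: 50.0
tray TCP mm [ 21.9   1.3 119. ] grasp [ 29.7   1.2 126.8] d [-0.711  0.008 -0.703] toolx [ 0.703 -0.008 -0.711] y [-0.012 -1.    -0.   ]
t 23.35 gap 0.57 grip 49.999365136027336 F [ 0.1 -0.3 -1.3] j [-1.08  0.24  1.02  2.11  0.74  0.96 -0.35]
```

```bash
python3 -m crank '[{"tx":1.12,"ty":0.1,"tz":2.02,"rx":0,"ry":-0.004,"rz":0,"claw":1},{"tx":1.12,"ty":0,"tz":2.02,"rx":0,"ry":0,"rz":0,"claw":1},{"tx":1.12,"ty":0,"tz":2.02,"rx":0,"ry":0,"rz":0,"claw":1},{"tx":1.12,"ty":0,"tz":2.02,"rx":0,"ry":0,"rz":0,"claw":1},{"tx":0.6,"ty":0,"tz":1.1,"rx":0,"ry":0,"rz":0,"claw":1},{"tx":0.52,"ty":0,"tz":0.92,"rx":0,"ry":0,"rz":0,"claw":1},{"tx":0,"ty":0,"tz":0,"rx":0,"ry":0,"rz":0,"claw":1},{"tx":0,"ty":0,"tz":0,"rx":0,"ry":0,"rz":0,"claw":1}]'; python3 g.py tray
```

```text
t: 24.02
position: [0.5349, -0.2598, 0.0089]
ee_rot: [3.141, 0.797, 1.759]
force: [1.9, 0.7, -2.3]
finger_gap: 0.567
grip_force: 50.0
tray TCP mm [-11.9   0.5   8.9] grasp [-4.   0.4 16.6] d [-0.715  0.008 -0.699] toolx [ 0.699 -0.009 -0.715] y [-0.012 -1.     0.   ]
t 24.0167 gap 0.567 grip 49.99927962664515 F [ 1.9  0.7 -2.3] j [-0.89  0.53  0.92  2.14  0.65  0.65 -0.4 ]
```

```bash
python3 -m crank '[{"tx":0.18,"ty":0,"tz":0.17,"rx":0,"ry":0,"rz":0,"claw":1},{"tx":0.18,"ty":0,"tz":0.17,"rx":0,"ry":0,"rz":0,"claw":1},{"tx":0,"ty":0,"tz":0,"rx":0,"ry":0,"rz":0,"claw":1}]';  python3 -m crank '[{"tx":0.07,"ty":0,"tz":0.07,"rx":0,"ry":0,"rz":0,"claw":1},{"tx":0,"ty":0,"tz":0,"rx":0,"ry":0,"rz":0,"claw":1}]'; python3 -m crank '[{"tx":0.07,"ty":0,"tz":0.07,"rx":0,"ry":0,"rz":0,"claw":1},{"tx":0,"ty":0,"tz":0,"rx":0,"ry":0,"rz":0,"claw":1}]'; python3 g.py tray
```

```text
t: 24.27
position: [0.5354, -0.2577, 0.0033]
ee_rot: [3.14, 0.796, 1.762]
force: [0.1, 1.0, -3.3]
finger_gap: 0.568
grip_force: 50.0
t: 24.43
position: [0.535, -0.2578, 0.0022]
ee_rot: [-3.141, 0.797, 1.763]
force: [-0.2, -0.1, -3.2]
finger_gap: 0.571
grip_force: 50.0
t: 24.6
position: [0.5351, -0.258, 0.0012]
ee_rot: [-3.141, 0.797, 1.763]
force: [-0.1, 0.3, -2.3]
finger_gap: 0.569
grip_force: 50.0
tray TCP mm [-10.2  -0.1   1.2] grasp [-2.3 -0.1  8.9] d [-0.715  0.007 -0.699] toolx [ 0.699 -0.006 -0.715] y [-0.009 -1.    -0.   ]
t 24.6 gap 0.569 grip 49.99945436837152 F [-0.1  0.3 -2.3] j [-0.89  0.55  0.91  2.14  0.64  0.64 -0.41]
```

```bash
python3 -m crank '[{"tx":0.05,"ty":0,"tz":0.05,"rx":0,"ry":0,"rz":0,"claw":1},{"tx":0,"ty":0,"tz":0,"rx":0,"ry":0,"rz":0,"claw":1}]';  python3 -m crank '[{"tx":0.05,"ty":0,"tz":0.05,"rx":0,"ry":0,"rz":0,"claw":1},{"tx":0,"ty":0,"tz":0,"rx":0,"ry":0,"rz":0,"claw":1}]'
```

```text
t: 24.77
position: [0.5352, -0.2582, 0.0011]
ee_rot: [-3.141, 0.798, 1.763]
force: [-3.2, 2.9, 5.7]
finger_gap: 0.567
grip_force: 50.0
t: 24.93
position: [0.5353, -0.2584, 0.0011]
ee_rot: [-3.141, 0.799, 1.762]
force: [-4.1, 6.7, 11.8]
finger_gap: 0.571
grip_force: 50.0
```

Contact came at the predicted height. I relieve the force, open, and check before retreating.

```bash
python3 -m crank '[{"tx":-0.06,"ty":0,"tz":-0.06,"rx":0,"ry":0,"rz":0,"claw":1},{"tx":0,"ty":0,"tz":0,"rx":0,"ry":0,"rz":0,"claw":1}]'; python3 -m crank '[{"tx":0,"ty":0,"tz":0,"rx":0,"ry":0,"rz":0,"claw":-0.4},{"tx":0,"ty":0,"tz":0,"rx":0,"ry":0,"rz":0,"claw":-0.4},{"tx":0,"ty":0,"tz":0,"rx":0,"ry":0,"rz":0,"claw":-0.4},{"tx":0,"ty":0,"tz":0,"rx":0,"ry":0,"rz":0,"claw":-0.4},{"tx":0,"ty":0,"tz":0,"rx":0,"ry":0,"rz":0,"claw":-0.4}]'; python3 g.py tray;  python3 -m crank '[{"tx":0,"ty":0,"tz":-0.5,"rx":0,"ry":0,"rz":0,"claw":-0.4},{"tx":0,"ty":0,"tz":-1,"rx":0,"ry":0,"rz":0,"claw":-0.4},{"tx":0,"ty":0,"tz":-2,"rx":0,"ry":0,"rz":0,"claw":-0.4},{"tx":0,"ty":0,"tz":-3,"rx":0,"ry":0,"rz":0,"claw":-0.4},{"tx":0,"ty":0,"tz":-3,"rx":0,"ry":0,"rz":0,"claw":-0.4},{"tx":0,"ty":0,"tz":-3,"rx":0,"ry":0,"rz":0,"claw":-0.4},{"tx":0,"ty":0,"tz":-3,"rx":0,"ry":0,"rz":0,"claw":-0.4},{"tx":0,"ty":0,"tz":0,"rx":0,"ry":0,"rz":0,"claw":-0.4}]'
python3 - <<'E'
from h import *
c=cam('top')
for r in regions_of(c,'head_center')[:5]: print(mrect(c,r['pixels'],.04),r['bbox'],round(r['confidence'],2))
for t,z in (("tray",.008),("bottle",.065),("tuberack",.032),("jar",.06),("dishes",.045),("tipbox",.06)):
    for r in regions_of(c,t)[:1]: print(t,mrect(c,r['pixels'],z))
a=cv2.resize(c['color'][190:300,320:470],None,fx=5,fy=5,interpolation=cv2.INTER_CUBIC);cv2.imwrite('pics/t11.png',a)
E
```

```text
t: 25.1
position: [0.5353, -0.2583, 0.0011]
ee_rot: [3.141, 0.797, 1.762]
force: [-1.4, 2.4, 3.9]
finger_gap: 0.568
grip_force: 50.0
t: 25.52
position: [0.5347, -0.2583, 0.0005]
ee_rot: [-3.141, 0.797, 1.763]
force: [-0.3, -0.6, -0.2]
finger_gap: 0.696
grip_force: 0.0
tray TCP mm [-10.4   0.4   0.5] grasp [-2.6  0.3  8.2] d [-0.715  0.007 -0.699] toolx [ 0.699 -0.006 -0.715] y [-0.009 -1.    -0.001]
t 25.5167 gap 0.696 grip 0.0 F [-0.3 -0.6 -0.2] j [-0.89  0.55  0.91  2.14  0.64  0.64 -0.41]
t: 26.18
position: [0.5169, -0.1436, 0.1113]
ee_rot: [3.134, 0.793, 1.764]
force: [1.0, 0.3, -0.3]
finger_gap: 0.7
grip_force: 0.0
[378.5 343.  120.4  51.8  89. ] [138.3, 286.1, 185.8, 310.1] 0.97
[ 533.8 -241.7  114.3   49.7  100.8] [359.8, 225.8, 401.2, 254.0] 0.78
[807.3 262.3 109.   60.7 127.4] [172.2, 124.6, 213.9, 162.6] 0.61
tray [ 534.  -248.   180.5  112.6  101.6]
bottle [680.  318.5  72.   50.7  45.4]
tuberack [581.2  -4.8  93.1  52.1 179.1]
jar [ 433.6 -291.2   64.6   59.4   87.2]
dishes [704.4  -9.4  94.1  86.7 160.6]
tipbox [ 629.4 -376.1  146.5   88.7  105.5]
```

View pics/t11.png

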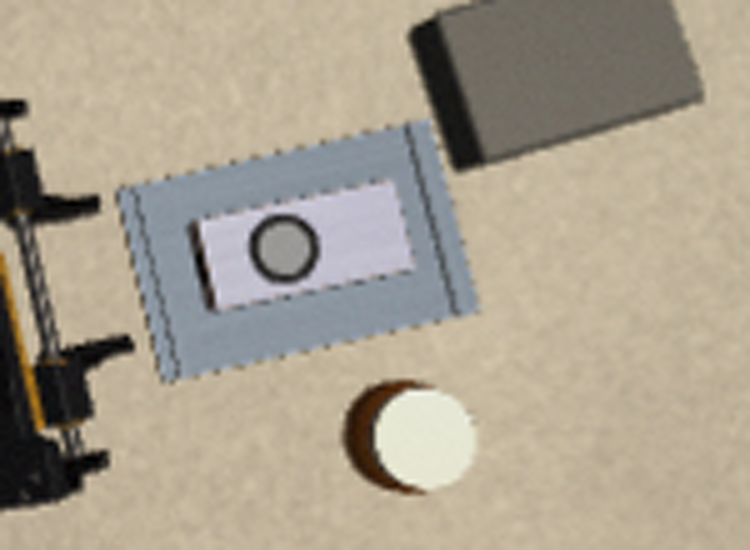

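The head lies lens up (lens at crop (285,248)), flat and central between the stops. The gripper is clear and the bystanders show no shift beyond measurement scatter. Handing in.

```bash
python3 -c "
from cell import *
print(close_job())"
```

```text
the job is handed in; nothing more can be done
None
```

The read head lies lens up, flat and centred between the tray's end stops (about 6 mm off the middle by the top camera), and the job is handed in at about 26 s; the judge's verdict was not returned, and the first grip slipped off in the case before the second held.

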